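Find the free cover of the stone chest and tip it open

ROBOT

A 7-joint arm with a two-finger parallel gripper is mounted at the origin on the work surface. World frame = base frame: x ahead of the robot, y to its left, z up, the work surface at z = 0. Lengths are in m, angles in rad, forces in N, time in s.
With the tool pointing down it reaches from about 0.35 to 0.9 m from the base axis. Payload 8.1 kg.
Tool frame: the origin (TCP) lies on the centre line of the jaws, within the pads' length; the fingertips stand 19 mm ahead of it and the grasp point (between the pads) is the TCP; z points along the fingers, y is the direction in which the jaws open and shut (so a half turn about z gives the same grasp; the last joint's range is limited). The gripper opens to 92 mm and grips with 3 to 60 N. Pads are 19 mm wide; open, the fingers measure 130 mm over their backs; the gripper's body (75 mm by 190 mm) begins 47 mm behind the grasp point.
Start: joints at [1.126, 0.434, 0.025, 1.573, -0.012, 1.134, -0.075], TCP at [0.209, -0.589, 0.246] pointing down, gripper open.
Joint ranges: [-2.62, 2.62], [-0.44, 2.09], [-1.27, 1.32], [0.08, 2.57], [-1.32, 4.46], [0.12, 2], [-2.74, 2.74]. Speed limits (rad/s): [2.22, 2.22, 3.01, 3.01, 3.14, 3.14, 3.14].

INTERFACE

Orientations are given as [roll, pitch, yaw] about the fixed x, y, z axes, in that order (R = Rz(yaw) Ry(pitch) Rx(roll)).
In Python, from plant import manip gives the robot as it stands.
- The arm moves only by the tool servo_tool, never from a script. Its argument "steps" is one flat list of numbers, 7 for each row, row after row: the shift along the tool's x, y, z in m, then the turn, a rotation vector about the tool's x, y, z in rad, then the opening in per cent of the stroke, from 0 (shut) to 100 (fully open). In form: [dx, dy, dz, rx, ry, rz, hand, dx, dy, dz, rx, ry, rz, hand, ...]. A call has 1 to 8 rows; each row shifts and turns the commanded pose from where the row before left it, along the tool's axes as they then stand; what a row does not reach is not made up. A row lasts 1/8 s, in which the tool goes at most 62.5 mm and 10.7 degrees, less where a joint would pass 70% of its speed; a pose out of reach is approached as far as the arm can. A call with a gripper value outside its range is refused whole. The fingers move at their own pace and stop on an object; the grip force is fixed at half the most. Time passes only in rows, so rows that do not move let the fingers close. It gives the time, the measured TCP pose, the force and the opening at its end, in the units of the state.
- manip.observe(): the state, without advancing time (a new reading comes with each control period).
- manip.snapshot(name): name is "scene" or "top"; returns a dict with "img" (480x640x3 uint8, red, green, blue), "depth" (480x640 float32, m along the optical axis (not along the pixel's ray), 0 where there is no reading), "fx", "fy", "cx", "cy" (pixels), "k1" (the pictures are not rectified: a ray, as slopes to the right and down, at radius r is drawn at 1 + k1 r^2 times it, then the intrinsics apply), "rvec" (rotation vector, rad) and "tvec" (3), from world to camera coordinates, as OpenCV has them. Camera axes: x right, y down, z forward; pixel columns grow to the right and rows downward; lengths in m; the calibration is good to about 2 mm. A picture is of the moment at which its call begins.
- manip.job_done(): hands the job in, once; it reports no verdict.
The state is a dict: "time": time; "qpos": joint angles; "dq": joint speeds; "joint_torque": joint torques, N m; "position": TCP position; "orientation": TCP orientation; "wrist_force": force on the tool from outside, world axes, zero at the start; "moment": the same for the moment, N m; "grip_width": finger opening in m.
Only numpy, scipy, OpenCV 4.12 (cv2) and the standard library are available. Lean on these libraries where they do the work, as an engineer would, in place of code of your own. Each camera call takes 0.05 s, during which the arm holds its last target. There are 200 camera calls.

TASK

On the jeweller's bench, three of the four identical covers of the low wooden chest are chocked shut and one is free: press each lightly on its brass disc until you find the one that rocks, then push that cover open as far as it goes, so that it stands up steeply in its well, and leave it so. Use the outside of the fingers only, do not force the chocked covers, and neither pick up nor disturb anything else on the bench.

Things in the scene. Friction and masses are not known exactly. Their poses are not given: they have to be found in the camera images.
- chest: fixed wooden chest, 150 (x) x 468 (y) x 80 mm high, origin under its centre, x pointing away from the robot at yaw 0. In its flat top, 80 mm up, four identical wooden covers lie flush in a row, centred at y = +151, +63, -63, -151 mm. Solid top around them: 23 mm wide in front and behind, 46 mm between covers 2 and 3. Three covers are chocked from beneath, unseen; which one is free varies.
- cover1 (a joint): tilt of the leftmost (+y end of the chest) cover, rad: 0 shut, 1.22 open at its stop. A board 100 (x) x 76 (y) x 8 mm on a pin along the chest's y through its middle, 76 mm up: near half (-x) pressed down, far half rises; never the other way. Chocked, it gives springily, 2 mm at 5 N, 5 mm at 25 N; free, it rocks at 1 to 2 N on the disc and stays at any tilt.
- cover1_press (a point): centre of the small brass disc (20 mm across, flush) on the top of the leftmost (+y end of the chest) cover, 36 mm to the near side of its pin: the place to press; moves with the cover
- cover1_edge (a point): middle of the far top edge of the leftmost (+y end of the chest) cover, 50 mm beyond its pin; it rises as the cover tips and can then be pushed towards the near side to stand the cover up; moves with the cover
- cover2 (a joint): tilt of the second from the left cover, rad: 0 shut, 1.22 open at its stop. A board 100 (x) x 76 (y) x 8 mm on a pin along the chest's y through its middle, 76 mm up: near half (-x) pressed down, far half rises; never the other way. Chocked, it gives springily, 2 mm at 5 N, 5 mm at 25 N; free, it rocks at 1 to 2 N on the disc and stays at any tilt.
- cover2_press (a point): centre of the small brass disc (20 mm across, flush) on the top of the second from the left cover, 36 mm to the near side of its pin: the place to press; moves with the cover
- cover2_edge (a point): middle of the far top edge of the second from the left cover, 50 mm beyond its pin; it rises as the cover tips and can then be pushed towards the near side to stand the cover up; moves with the cover
- cover3 (a joint): tilt of the third from the left cover, rad: 0 shut, 1.22 open at its stop. A board 100 (x) x 76 (y) x 8 mm on a pin along the chest's y through its middle, 76 mm up: near half (-x) pressed down, far half rises; never the other way. Chocked, it gives springily, 2 mm at 5 N, 5 mm at 25 N; free, it rocks at 1 to 2 N on the disc and stays at any tilt.
- cover3_press (a point): centre of the small brass disc (20 mm across, flush) on the top of the third from the left cover, 36 mm to the near side of its pin: the place to press; moves with the cover
- cover3_edge (a point): middle of the far top edge of the third from the left cover, 50 mm beyond its pin; it rises as the cover tips and can then be pushed towards the near side to stand the cover up; moves with the cover
- cover4 (a joint): tilt of the rightmost (-y end of the chest) cover, rad: 0 shut, 1.22 open at its stop. A board 100 (x) x 76 (y) x 8 mm on a pin along the chest's y through its middle, 76 mm up: near half (-x) pressed down, far half rises; never the other way. Chocked, it gives springily, 2 mm at 5 N, 5 mm at 25 N; free, it rocks at 1 to 2 N on the disc and stays at any tilt.
- cover4_press (a point): centre of the small brass disc (20 mm across, flush) on the top of the rightmost (-y end of the chest) cover, 36 mm to the near side of its pin: the place to press; moves with the cover
- cover4_edge (a point): middle of the far top edge of the rightmost (-y end of the chest) cover, 50 mm beyond its pin; it rises as the cover tips and can then be pushed towards the near side to stand the cover up; moves with the cover
- pot: small brass pot, 28 mm across, 28 mm high, standing on the chest's top between covers 2 and 3; a bystander to be left alone; origin at its underside
- stone: polished stone, 28 mm across, 13 mm high, on the left end of the chest's top; a bystander to be left alone; origin at its underside
- bangle: small brass ring, 32 mm across, 8 mm high, on the right end of the chest's top; a bystander to be left alone; origin at its underside
- pliers: pliers with black handles, about 155 mm long, 12 mm high, lying in front of the chest; a bystander to be left alone; origin at its underside
- dapping_block: steel cube of 50 mm standing behind the chest; a bystander to be left alone; origin at its underside
- screwdriver: small wood-handled screwdriver, 150 mm long, lying behind the chest; a bystander to be left alone; origin at its underside
- jar: glass jar, 44 mm across, 50 mm high, to the right; a bystander to be left alone; origin at its underside
- hammer: small hammer, 200 mm long, lying to the left; a bystander to be left alone; origin at its underside

How it is judged:
At the end, for the whole second after the job is handed in: one cover stands tipped by more than 1.05 rad (its stop is at 1.22), at rest (under 0.1 rad/s), and the other three are shut (under 0.15 rad) (((value of joint cover1 above 1.05 rad and velocity of joint cover1 between -0.1 and 0.1 rad/s and value of joint each of cover2, cover3, cover4 below 0.15 rad) or (value of joint cover2 above 1.05 rad and velocity of joint cover2 between -0.1 and 0.1 rad/s and value of joint each of cover1, cover3, cover4 below 0.15 rad) or (value of joint cover3 above 1.05 rad and velocity of joint cover3 between -0.1 and 0.1 rad/s and value of joint each of cover1, cover2, cover4 below 0.15 rad) or (value of joint cover4 above 1.05 rad and velocity of joint cover4 between -0.1 and 0.1 rad/s and value of joint each of cover1, cover2, cover3 below 0.15 rad))); the robot touches nothing.
It fails at once if the chest or a cover is pressed with more than 50 N (contact force between any of the fingers, the arm and chest above 50 N).
It fails at once if a bystander is lifted, carried or moved by more than 20 mm (distance of any of pot, stone, bangle, pliers, dapping_block, screwdriver, jar, hammer from where it was at the start of the episode above 0.02 m).
It also fails if it takes over 54 s, if anything falls off the work surface, if the arm or the gripper's body presses on something with over 40 N, if the wrist force passes 120 N, or if a joint passes its speed limit or range.

## Working session

There is one attempt and no reset: what is moved stays moved. The work goes in short steps, Python scripts to look and compute and a tool call to move; the robot and the scene stay as the last step left them, time stands still between calls to the robot, and variables do not carry over. Pictures are saved under pics/ and viewed, about 8 in all and at most 12, crops included, and the job is handed in when it is done.

Besides the shell and the picture viewer there is one more tool, called after ">>>" as name(argument=value, ...), one argument or row to a line, values as JSON. servo_tool: Moves the arm, as the interface text tells. Its arguments: {"type":"object","properties":{"steps":{"type":"array","items":{"type":"number"}}},"required":["steps"]}

```bash
mkdir -p pics; cat > h.py <<'E'
import numpy as np, cv2
from plant import manip
def snap(n):
    return manip.snapshot(n)
def save(s,f,crop=None,scale=1):
    im=s["img"][:,:,::-1]
    if crop: im=im[crop[1]:crop[3],crop[0]:crop[2]]
    cv2.imwrite("pics/"+f,cv2.resize(im,None,fx=scale,fy=scale))
def RT(s): return cv2.Rodrigues(np.array(s["rvec"],float))[0],np.array(s["tvec"],float)
def undist(s,px):
    p=np.atleast_2d(np.array(px,float)); d=(p-[s["cx"],s["cy"]])/[s["fx"],s["fy"]]
    u=d.copy()
    for _ in range(20): u=d/(1+s["k1"]*(u**2).sum(1,keepdims=True))
    return u
def onplane(s,px,z):
    R,t=RT(s); u=undist(s,px); r=np.c_[u,np.ones(len(u))]@R; c=-R.T@t
    return c+r*((z-c[2])/r[:,2])[:,None]
def cloud(s):
    v,u=np.mgrid[:480,:640]; R,t=RT(s); un=undist(s,np.c_[u.ravel(),v.ravel()])
    d=s["depth"].ravel()[:,None]; P=(np.c_[un,np.ones(len(un))]*d-t)@R
    P[d[:,0]==0]=np.nan
    return P.reshape(480,640,3)
def state():
    o=manip.observe()
    for k in("time","position","orientation","wrist_force","grip_width","qpos"): print(k,np.round(o[k],4))
E
python3 - <<'E'
from h import *
state()
for n in("top","scene"):
    s=snap(n); save(s,n+"0.png"); R,t=RT(s); print(n,-R.T@t,s["fx"],s["k1"])
    np.savez("/tmp/"+n,**s)
E
```

```text
time 0.0
position [ 0.2093 -0.5884  0.2449]
orientation [-3.140e+00  2.000e-04  3.417e-01]
wrist_force [-0.6313  0.3764  0.2382]
grip_width 0.0915
qpos [ 1.1264  0.4353  0.025   1.5741 -0.0116  1.134  -0.0751]
top [0.39095798 0.02328907 1.16765245] 489.58391467483455 -0.02053759510047516
scene [ 1.1078906  -0.5919427   1.03776677] 545.2576938044325 -0.16430496189521576
```

View pics/top0.png

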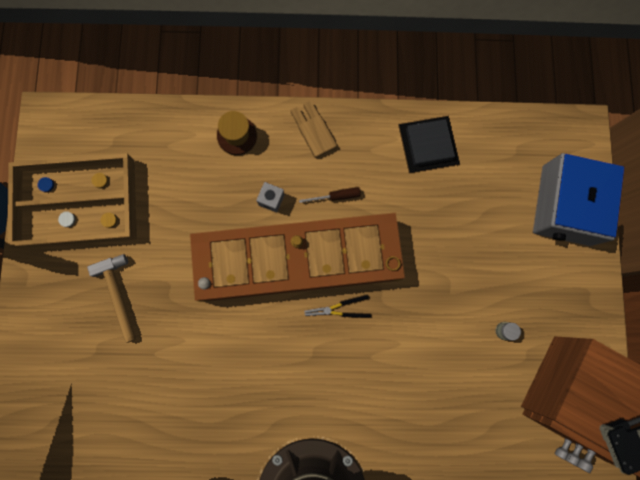

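View pics/scene0.png

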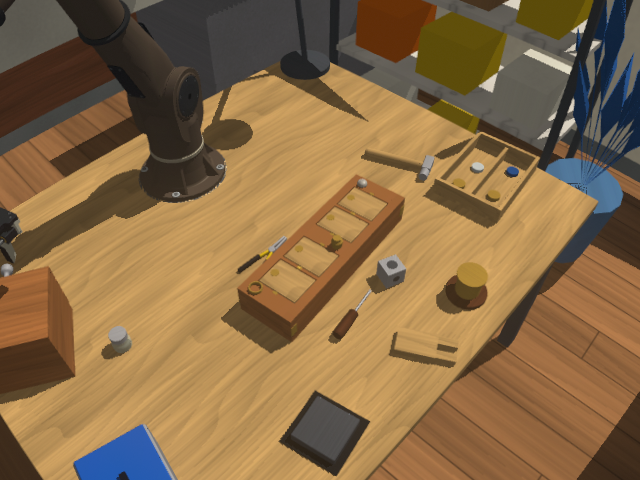

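The top view shows the chest at about (300,257) with its discs on the near side. The pot is at (297,241), the stone at (204,283) and the bangle at (393,264). The gripper is at (630,440), beside a tall wooden box.

```bash
python3 - <<'E'
from h import *
s=dict(np.load("/tmp/top.npz")); P=cloud(s)
m=(abs(P[...,2]-.08)<.008); m[:200]=0; m[310:]=0; m[:,:180]=0; m[:,420:]=0
m=m.astype(np.uint8)
n,l,st,_=cv2.connectedComponentsWithStats(m); k=1+st[1:,4].argmax(); print(st[k])
v,u=np.where(l==k)
Q=onplane(s,np.c_[u,v],.08)
r=cv2.minAreaRect(Q[:,:2].astype(np.float32)*1000); print(r, np.median(P[v,u,2]))
# colour discs: dump hsv in crop upscaled
save(s,"top_crop.png",(180,200,420,320),3.3)
# obstacles
for nm,(x0,y0,x1,y1) in dict(box=(520,330,640,430),pot=(290,233,306,250),jar=(495,315,525,345)).items():
    q=P[y0:y1,x0:x1].reshape(-1,3); q=q[q[:,2]>.085 if nm!='jar' else q[:,2]>.03]; print(nm,np.nanmin(q,0),np.nanmax(q,0))
q=P[:310,:].reshape(-1,3); 
print(np.nanmax(P[0:320,0:520,2][P[0:320,0:520,0]<1.0]))
E
```

```text
[  190   212   214    88 13265]
((533.2678833007812, 42.152618408203125), (150.83840942382812, 466.31903076171875), 7.10356330871582) 0.08018283734688023
box [ 0.16570469 -0.6674516   0.08507555] [ 0.36027613 -0.47942983  0.33698029]
pot [0.55039399 0.03044813 0.08524477] [0.58001306 0.05709669 0.11183861]
jar [ 0.35327901 -0.47039727  0.03001384] [ 0.3919547  -0.43038246  0.05608104]
0.11183861187347133
```

View pics/top_crop.png

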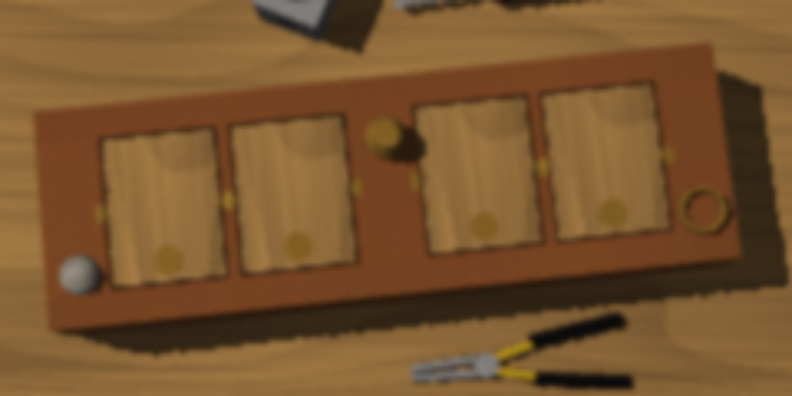

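```bash
cat >> h.py <<'E'
YAW=np.radians(7.1); C=np.array([.5333,.0422,0]); 
Rz=lambda a:np.array([[np.cos(a),-np.sin(a),0],[np.sin(a),np.cos(a),0],[0,0,1]])
YS=[.151,.063,-.063,-.151]
def loc(p): return (np.array(p)-C)@Rz(YAW)
def where():
    o=manip.observe(); tip=np.array(o["position"])-[0,0,.019]
    print("t",round(o["time"],2),"tip local mm",np.round(loc(tip)*1000,1),"rpy",np.round(o["orientation"],3),"F",np.round(o["wrist_force"],2))
E
python3 - <<'E'
from h import *
s=dict(np.load("/tmp/top.npz"))
for c in [(168,261),(299,245),(484,226),(614,212)]:
    print(np.round(loc(onplane(s,(180+c[0]/3.3,200+c[1]/3.3),.08)[0])*1000,1))
where()
P=cloud(s); q=P[340:400,525:590]; print("box top z pct",np.nanpercentile(q[...,2],[50,75,90]))
E
```

```text
[-38.2 150.2  80. ]
[-36.8  61.8  80. ]
[-37.2 -63.7  80. ]
[ -37.1 -152.6   80. ]
t 0.1 tip local mm [-399.5 -585.8  226. ] rpy [-3.14   0.     0.342] F [0.03 0.35 0.41]
box top z pct [0.08137192 0.1422238  0.16003365]
```

>>> servo_tool(
  steps=[0,0,-0.05,0,0,0,0,0,0,-0.05,0,0,0.11,0,0,0,0,0,0,0.108,0,0,0,0,0,0,0,0],
)

```text
time: 0.6
position: [0.2095, -0.5887, 0.3456]
orientation: [-3.141, 0.0, 0.124]
wrist_force: [-0.5, 1.4, -0.6]
grip_width: 0.056
```

>>> servo_tool(
  steps=[0.0365,-0.0435,0,0,0,0,0,0.0365,-0.0435,0,0,0,0,0,0.0365,-0.0435,0,0,0,0,0,0.0365,-0.0435,0,0,0,0,0,0.0365,-0.0435,0,0,0,0,0,0.0365,-0.0435,0,0,0,0,0,0.0365,-0.0435,0,0,0,0,0,0.0365,-0.0435,0,0,0,0,0],
)

```text
time: 1.6
position: [0.4565, -0.2057, 0.3448]
orientation: [-3.141, 0.002, 0.127]
wrist_force: [0.1, -1.1, 0.0]
grip_width: 0.0006
```

>>> servo_tool(
  steps=[0.0365,-0.0435,0.03,0,0,0,0,0.0365,-0.0435,0.03,0,0,0,0,0,0,0.05,0,0,0,0,0,0,0.05,0,0,0,0,0,0,0.04,0,0,0,0,0,0,0,0,0,0,0,0,0,0,0,0,0,0],
)

```text
time: 2.48
position: [0.5168, -0.1147, 0.1483]
orientation: [3.142, -0.001, 0.125]
wrist_force: [1.1, 0.7, 0.8]
grip_width: 0.0004
```

```bash
python3 -c "
from h import *
where(); state()"
```

```text
t 2.48 tip local mm [ -35.7 -153.7  129.3] rpy [ 3.142e+00 -1.000e-03  1.250e-01] F [1.09 0.7  0.79]
time 2.475
position [ 0.5168 -0.1147  0.1483]
orientation [ 3.1415e+00 -7.0000e-04  1.2490e-01]
wrist_force [1.0915 0.6959 0.7864]
grip_width 0.0004
qpos [ 0.3108  0.4041 -0.2543  1.9072  0.1324  0.8457 -1.4577]
```

>>> servo_tool(
  steps=[0,-0.002,0.03,0,0,0,0,0,0,0.015,0,0,0,0,0,0,0,0,0,0,0,0,0,0,0,0,0,0],
)

```text
time: 2.98
position: [0.5169, -0.1129, 0.1034]
orientation: [3.141, -0.001, 0.124]
wrist_force: [-0.2, -0.5, -0.3]
grip_width: 0.0002
```

>>> servo_tool(
  steps=[0,0,0.002,0,0,0,0,0,0,0.002,0,0,0,0,0,0,0,0,0,0,0],
)

```text
time: 3.35
position: [0.5164, -0.1128, 0.0985]
orientation: [3.141, -0.001, 0.124]
wrist_force: [-0.0, 0.3, 1.7]
grip_width: 0.0003
```

>>> servo_tool(
  steps=[0,0,0.002,0,0,0,0,0,0,0,0,0,0,0],
)

```text
time: 3.6
position: [0.5164, -0.1129, 0.0975]
orientation: [3.141, -0.001, 0.124]
wrist_force: [-4.8, 0.3, 16.1]
grip_width: -0.0001
```

Cover 4 resists with 16 N within about 2 mm, so it is chocked. Next is cover 3.

>>> servo_tool(
  steps=[0,0,-0.02,0,0,0,0,0,-0.045,0,0,0,0,0,0,-0.043,0,0,0,0,0,0,0,0.014,0,0,0,0,0,0,0,0,0,0,0,0,0,0.002,0,0,0,0,0,0,0.002,0,0,0,0,0,0,0,0,0,0,0],
)

```text
time: 4.6
position: [0.5053, -0.0261, 0.0983]
orientation: [3.141, -0.0, 0.123]
wrist_force: [0.8, -0.0, 0.7]
grip_width: 0.0003
```

>>> servo_tool(
  steps=[0,0,0.002,0,0,0,0,0,0,0,0,0,0,0],
)

```text
time: 4.85
position: [0.5053, -0.0256, 0.0963]
orientation: [3.141, -0.0, 0.124]
wrist_force: [0.0, -1.0, -0.2]
grip_width: 0.0004
```

>>> servo_tool(
  steps=[0,0,0.002,0,0,0,0,0,0,0,0,0,0,0],
)

```text
time: 5.1
position: [0.5053, -0.0254, 0.0942]
orientation: [3.142, -0.0, 0.124]
wrist_force: [0.0, -0.5, 1.3]
grip_width: 0.0001
```

>>> servo_tool(
  steps=[0,0,0.002,0,0,0,0,0,0,0,0,0,0,0],
)

```text
time: 5.35
position: [0.5053, -0.0253, 0.0922]
orientation: [-3.142, -0.0, 0.124]
wrist_force: [-0.4, -0.5, 1.4]
grip_width: 0.0003
```

```bash
python3 -c "
from h import *
where()"
```

```text
t 5.35 tip local mm [-36.1 -63.5  73.2] rpy [-3.142 -0.     0.124] F [-0.36 -0.54  1.38]
```

Cover 3 sinks 5 mm at about 1.4 N, so it is the free one. I'll press it further down.

>>> servo_tool(
  steps=[0.001,0,0.003,0,0,0,0,0.001,0,0.003,0,0,0,0,0,0,0.003,0,0,0,0,0,0,0,0,0,0,0],
)

```text
time: 5.85
position: [0.5073, -0.025, 0.0831]
orientation: [-3.141, 0.0, 0.124]
wrist_force: [0.1, -1.2, -0.5]
grip_width: 0.0003
```

>>> servo_tool(
  steps=[0.001,0,0.003,0,0,0,0,0,0,0.003,0,0,0,0,0,0,0.001,0,0,0,0,0,0,0,0,0,0,0],
)

```text
time: 6.35
position: [0.508, -0.025, 0.0762]
orientation: [-3.142, 0.0, 0.124]
wrist_force: [-1.3, 0.3, 0.0]
grip_width: 0.0003
```

```bash
python3 -c "
from h import *
where(); s=snap('scene'); save(s,'s1.png',(220,160,420,340),4)
P=cloud(s).reshape(-1,3); P=P[~np.isnan(P).any(1)]; L=loc(P)*1000
m=(abs(L[:,1]+63)<36)&(L[:,0]>5)&(L[:,0]<60)&(L[:,2]>60)&(L[:,2]<125)
for a in range(5,60,5):
    q=L[m&(abs(L[:,0]-a)<2.5)]; print(a,len(q),np.round(np.percentile(q[:,2],[10,50,90]),1) if len(q) else '')
"
```

```text
t 6.35 tip local mm [-33.4 -63.6  57.2] rpy [-3.142  0.     0.124] F [-1.31  0.28  0.05]
5 16 [90.5 92.9 93.6]
10 27 [92.1 96.2 98.5]
15 27 [ 97.9 102.  104.9]
20 24 [103.9 107.4 109.9]
25 27 [107.8 111.6 115.1]
30 69 [112.7 115.5 118.5]
35 31 [111.4 113.9 115.9]
40 0 
45 1 [78.4 78.4 78.4]
50 21 [78.1 81.5 83. ]
55 54 [78.9 80.8 82.7]
```

View pics/s1.png

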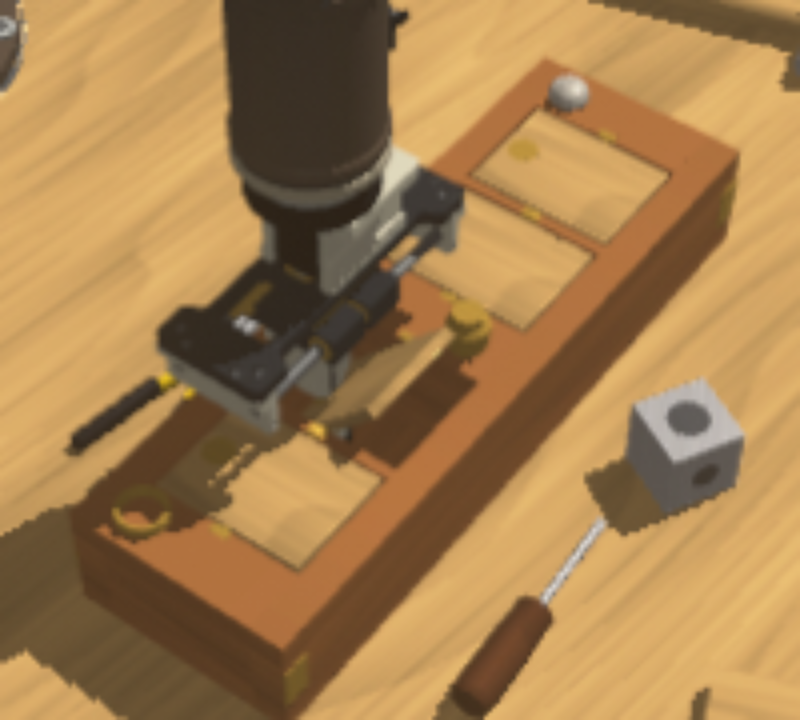

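The cover is already about 0.85 rad open, with its edge at local x≈33, z≈118. I'll lift clear, go behind the edge and push it back towards the near side.

>>> servo_tool(
  steps=[0,0,-0.05,0,0,0,0,0,0,-0.05,0,0,0,0,0.05,0,0,0,0,0,0,0.055,0,0,0,0,0,0,0,0,0,0,0,0,0,0,0,0.03,0,0,0,0,0,0,0.025,0,0,0,0,0,0,0,0,0,0,0],
)

```text
time: 7.4
position: [0.6102, -0.0124, 0.1195]
orientation: [-3.141, 0.005, 0.124]
wrist_force: [-0.4, -0.1, 1.7]
grip_width: 0.0004
```

>>> servo_tool(
  steps=[-0.015,0,0,0,0,0,0,-0.01,0,0,0,0,0,0,-0.005,0,0,0,0,0,0,0,0,0,0,0,0,0],
)

```text
time: 7.9
position: [0.5849, -0.0155, 0.1234]
orientation: [3.141, -0.006, 0.124]
wrist_force: [4.6, 0.3, 4.8]
grip_width: 0.0004
```

```bash
cat > look.py <<'E'
from h import *
import sys
where(); s=snap('scene'); save(s,sys.argv[1],(220,160,420,340),4)
P=cloud(s).reshape(-1,3); P=P[~np.isnan(P).any(1)]; L=loc(P)*1000
m=(abs(L[:,1]+63)<36)&(L[:,0]>-20)&(L[:,0]<60)&(L[:,2]>60)&(L[:,2]<135)
for a in range(-20,60,5):
    q=L[m&(abs(L[:,0]-a)<2.5)]; print(a,len(q),np.round(np.percentile(q[:,2],[10,50,90]),1) if len(q) else '')
E
python3 look.py s2.png
```

```text
t 7.9 tip local mm [ 44.  -63.7 104.4] rpy [ 3.141 -0.006  0.124] F [4.62 0.33 4.79]
-20 0 
-15 4 [65.3 67.4 76.4]
-10 1 [70.6 70.6 70.6]
-5 4 [77.8 79.5 80.4]
0 4 [78.  80.5 83.6]
5 8 [80.1 85.5 88.8]
10 4 [86.4 88.9 91.1]
15 0 
20 0 
25 1 [78.5 78.5 78.5]
30 0 
35 0 
40 0 
45 3 [ 86.8 119.3 121.7]
50 31 [ 79.3  81.9 130.3]
55 108 [ 79.8  84.6 127.8]
```

View pics/s2.png

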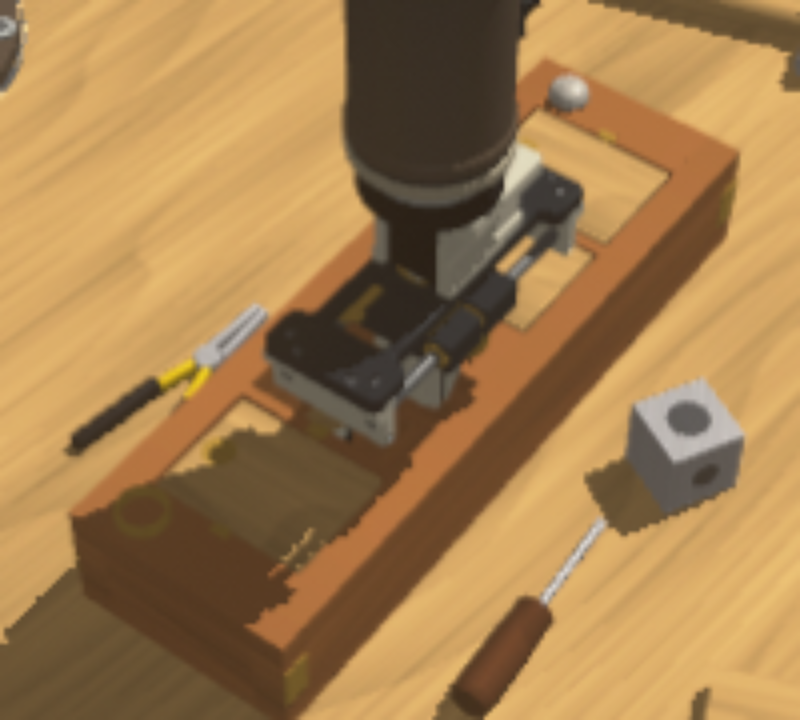

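>>> servo_tool(
  steps=[-0.003,0,0,0,0,0,0,-0.002,0,0,0,0,0,0,0,0,0,0,0,0,0],
)

```text
time: 8.32
position: [0.5772, -0.0165, 0.1213]
orientation: [3.142, 0.001, 0.124]
wrist_force: [2.2, -0.2, 1.7]
grip_width: 0.0008
```

```bash
python3 -c "
from h import *
where()"
```

```text
t 8.32 tip local mm [ 36.3 -63.6 102.3] rpy [3.142e+00 1.000e-03 1.240e-01] F [ 2.18 -0.17  1.71]
```

The cover moves with low forces. I'll carry on in small steps to the stop.

>>> servo_tool(
  steps=[-0.002,0,0,0,0,0,0,-0.002,0,0,0,0,0,0,0,0,0,0,0,0,0],
)

```text
time: 8.7
position: [0.5731, -0.017, 0.1211]
orientation: [3.142, 0.001, 0.124]
wrist_force: [0.8, 0.3, 1.1]
grip_width: 0.0001
```

>>> servo_tool(
  steps=[-0.002,0,0,0,0,0,0,0,0,0,0,0,0,0],
)

```text
time: 8.95
position: [0.5717, -0.0172, 0.1213]
orientation: [3.142, -0.0, 0.124]
wrist_force: [2.4, -0.0, -0.4]
grip_width: 0.0001
```

>>> servo_tool(
  steps=[-0.001,0,0,0,0,0,0,0,0,0,0,0,0,0],
)

```text
time: 9.2
position: [0.5715, -0.0171, 0.1214]
orientation: [-3.142, -0.002, 0.124]
wrist_force: [5.5, 0.9, -1.7]
grip_width: 0.0002
```

The force rises at local x≈30.5 mm, which is where I expected the stop. I'll back off and look.

>>> servo_tool(
  steps=[-0.001,0,0,0,0,0,0,0,0,0,0,0,0,0],
)

```text
time: 9.45
position: [0.5714, -0.0172, 0.1216]
orientation: [-3.142, -0.003, 0.124]
wrist_force: [7.9, 0.2, -4.3]
grip_width: 0.0004
```

>>> servo_tool(
  steps=[0.015,0,0,0,0,0,0,0.03,0,0,0,0,0,0,0,0,-0.05,0,0,0,0,0,0,-0.06,0,0,0,0,0,0,-0.06,0,0,0,0,-0.06,0,0,0,0,0,0,-0.06,0,0,0,0,0,0,-0.04,0,0,0,0,0,0],
)

```text
time: 10.45
position: [0.453, -0.0319, 0.2912]
orientation: [3.141, 0.002, 0.124]
wrist_force: [-0.1, 0.7, 0.9]
grip_width: 0.0003
```

```bash
python3 look.py s3.png
```

```text
t 10.45 tip local mm [-88.8 -63.6 272.2] rpy [3.141e+00 2.000e-03 1.240e-01] F [-0.08  0.68  0.92]
-20 0 
-15 0 
-10 0 
-5 3 [61.1 61.9 63.6]
0 29 [65.6 75.1 82.8]
5 33 [79.2 89.  99.4]
10 38 [ 92.1 102.8 122.9]
15 87 [112.5 123.5 126.3]
20 33 [122.  124.4 126.1]
25 1 [78.4 78.4 78.4]
30 1 [80.9 80.9 80.9]
35 1 [78.8 78.8 78.8]
40 0 
45 1 [80. 80. 80.]
50 26 [78.1 80.7 82.5]
55 52 [79.3 81.2 84.1]
```

View pics/s3.png

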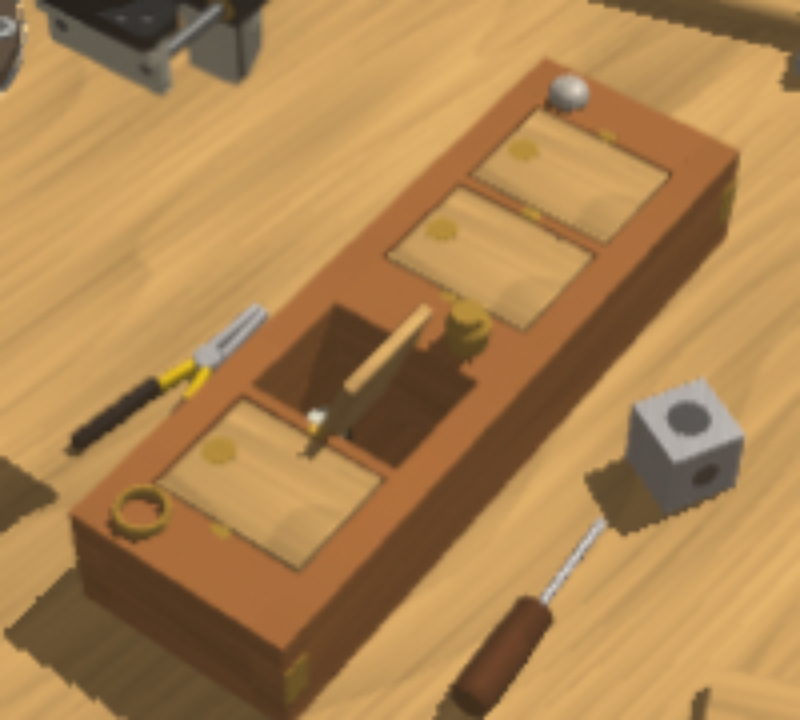

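Cover 3 stands steeply, with its edge at local x≈17, z≈124 mm; the stop should put it at 17 and 123. The other covers lie flush and the nearby bystanders haven't moved. I'll let the arm settle and hand in.

>>> servo_tool(
  steps=[0,0,0,0,0,0,0,0,0,0,0,0,0,0],
)

```text
time: 10.75
position: [0.4567, -0.0314, 0.2914]
orientation: [-3.141, -0.0, 0.124]
wrist_force: [-0.4, 0.1, -0.5]
grip_width: 0.0004
```

```bash
python3 -c "
from h import *
where(); print(manip.job_done())"
```

```text
t 10.75 tip local mm [-85.1 -63.5 272.4] rpy [-3.141 -0.     0.124] F [-0.37  0.1  -0.47]
the job is handed in; nothing more can be done
None
```

Cover 3 (third from the left) is the free one, and it now stands open at its stop; I handed the job in at 10.75 s.

- **Finding it:** I pressed cover 4 first, and it resisted with about 16 N within 2 mm, so it is chocked. Cover 3 rocked at about 1.4 N. I did not press covers 1 and 2, since the free one was already found.
- **Opening it:** I pressed cover 3 down on its disc with the closed fingers to about 0.85 rad. I then went behind its raised far edge and pushed it towards the near side until the force rose at the stop. The highest wrist force I read was about 17 N, on cover 4; forces are only reported at the end of each move.
- **Last checks:** Depth put the cover's edge at x≈17, z≈124 mm in the chest frame, against 17 and 123 mm expected at 1.22 rad. In the last picture the other three covers are flush, and the bystanders in view (all but the jar and hammer) look unmoved by eye. The arm is clear, with the tip 272 mm up.
- **Disagreement:** Early in the push the upward force briefly read 4.8 N and the tip sat about 4 mm high. I took this for friction from the rising edge, and it faded as the cover moved.

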